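Unload a lead strip and show its underside to the inspection camera

ROBOT

A 6-joint arm with a two-finger parallel gripper is mounted at the origin on the work surface; the furniture and walls round the work are solid. World frame = base frame: x ahead of the robot, y to its left, z up, the work surface at z = 0. Lengths are in m, angles in rad, forces in N, time in s.
With the tool pointing down it reaches from about 0.25 to 0.725 m from the base axis. Payload 9.7 kg.
Tool frame: the origin (TCP) lies on the centre line of the jaws, within the pads' length; the fingertips stand 14 mm ahead of it and the grasp point (between the pads) lies 5 mm behind it; z points along the fingers, y is the direction in which the jaws open and shut (so a half turn about z gives the same grasp; the last joint's range is limited). The gripper opens to 85 mm and grips with 20 to 120 N. Pads are 22 mm wide; open, the fingers measure 114 mm over their backs; the gripper's body (76 mm by 85 mm) begins 54 mm behind the grasp point. The pads swing forward as they close: fully open they stand 13 mm farther back than shut.
Start: joints at [-1.187, 0.087, 0.176, 1.66, 0, 1.571], TCP at [0.206, -0.51, 0.245] pointing down, gripper open.
Joint ranges: [-3.13, 3.13], [-0.85, 1.81], [-1.15, 1.24], [-2.2, 2.28], [-1.44, 1.52], [-3.14, 3.14]. Speed limits (rad/s): [2.22, 2.22, 2.57, 3.14, 3.14, 3.14].

INTERFACE

Orientations are given as a unit quaternion [w, x, y, z].
In Python, from rig import read_state, read_camera, hand_in gives the robot as it stands. The module is installed in compiled form; this text tells all that it offers.
- The arm moves only by the shell command python3 -m jog 'ROWS' [FORCE]. ROWS is text: rows parted by semicolons, each of 5 numbers parted by spaces: the shift along the tool's x, y, z in cm, then the turn about the tool's z in degrees, then the finger opening in cm, from 0 to 8.54. A call has 1 to 12 rows; each row is the pose to reach, as a shift and turn from the pose commanded when the call began, along the tool's axes at that moment; what a row does not reach only later rows make up. A row lasts 1/12 s, in which the tool goes at most 41.7 mm and 7.16 degrees, less where a joint would pass 70% of its speed; a pose out of reach is approached as far as the arm can. A call with a gripper value outside its range is refused whole. The fingers move at their own pace and stop on an object; FORCE is the grip in N (left out, the last holds). Time passes only in rows, so rows that repeat a pose let the fingers close. It gives the time, the measured TCP pose, the force and the opening at its end, in the units of the state.
- read_state(): the state, without advancing time (a new reading comes with each control period).
- read_camera(name): name is "scene" or "top"; returns a dict with "color" (400x640x3 uint8, red, green, blue), "range_z" (400x640 float32, m along the optical axis (not along the pixel's ray), 0 where there is no reading), "fx", "fy", "cx", "cy" (pixels), "k1" (the pictures are not rectified: a ray, as slopes to the right and down, at radius r is drawn at 1 + k1 r^2 times it, then the intrinsics apply), "rvec" (rotation vector, rad) and "tvec" (3), from world to camera coordinates, as OpenCV has them. Camera axes: x right, y down, z forward; pixel columns grow to the right and rows downward; lengths in m; the calibration is good to about 2 mm. A picture is of the moment at which its call begins.
- hand_in(): hands the job in, once; it reports no verdict.
The state is a dict: "time_s": time; "joint_positions": joint angles; "joint_velocities": joint speeds; "joint_efforts": joint torques, N m; "tcp_pos": TCP position; "eef_rot": TCP orientation; "ft_force": force on the tool from outside, world axes, zero at the start; "torque": the same for the moment, N m; "grip_width": opening from 0.0 (shut) to 1.0 (fully open).
Only numpy, scipy, OpenCV 4.12 (cv2) and the standard library are available. Lean on these libraries where they do the work, as an engineer would, in place of code of your own. Each camera call takes 0.05 s, during which the arm holds its last target.

TASK

By its black post, slide the blue carriage out from under the clear hood until it clicks into its spring detent near the end of the slide, then lift the lead strip out of it, leaving the carriage in the detent. Present the strip to the grey inspection camera: underside square to the lens, centred in front of it, 100 mm from the lens front, with the strip's length level and parallel to the camera's width. Finish while still holding it there, with nothing but the gripper touching the strip, and leave the strip magazine, the blue clip box and the small vice where they stand.

Things in the scene. Friction and masses are not known exactly. Their poses are not given: they have to be found in the camera images.
- carriage (a joint): travel of the blue carriage in m: 0 = parked under the hood, 0.120 = in the spring detent (hard stop 0.1225). Grows along the slide's +y. Runs with about 1 N of friction; from 0.110 to 0.116 it needs about 5 to 6 N, then a sprung ball drops between two bumps, draws it to 0.120 and holds it against about 4 N.
- slide: loading slide, fixed: aluminium bed 76 x 335 x 10 mm, steel guide rails (tops 20 mm above the table), dark plunger block (top 24 mm) on its +x side 105 mm along +y. Origin on the table, on the slide's centre line; y along the slide, the way the carriage is pushed out, z up.
- hood_end (a point): top edge of the clear hood's open end, on the slide's centre line, 67 mm above the table. The hood with its black ribs is 70 mm wide and runs 112 mm back from here (slide's -y). The strip cannot be lifted while under it.
- nest (a point): centre of the carriage's nest, 38.5 mm above the table, where the strip's underside lies; axes as the slide's. The strip rests on blocks under its ends only (from 32 mm off the middle outwards) inside lips 6 mm high with 1.5 mm play; under its middle is just a 24 mm wide bar, top 21.5 mm above the table, so fingers can straddle the strip there.
- post_grip (a point): on the axis of the carriage's upright black round post, 12 mm in diameter, 16 mm below its top (top 79.5 mm above the table, bare from 28 mm up). It stands 95 mm ahead (slide's +y) of the nest centre, at the start 42 mm clear of the hood's end.
- strip_mid (a point): lead strip on its carrier: light flat bar, row of gold pads on top, small black tab at mid-length of one side; 50 g. Point: its centre, 4.5 mm above its underside. y along its 90 mm length, z out of its top, x across (38 mm with tab). Bar 6 mm high, x -11 to 19 mm; tab 9 mm high, 16 mm long, x -19 to -11. Lies in the nest, y along the slide. Grip across its middle (38 mm) from above.
- lens (a point): centre of the camera's lens front, 119 mm above the table, in a white ring light 56 mm across. z: line of sight out of the lens, leaning 30 degrees from straight up to the camera's front, roughly to the robot; y: level, along the camera's width. The strip's centre belongs 100 mm out on z, its z along the lens's z (underside to the lens), its y along the lens's y, either way round.
- camera: up-looking inspection camera, fixed: grey body 46 x 48 x 50 mm in an aluminium fork on a dark base plate 90 x 80 mm; origin near the plate's centre on the table, z up; the lens leans to its -x side
- magazine: bystander: grey slotted strip magazine, 100 x 50 x 62 mm, origin at its underside; leave it alone
- clips: bystander: blue clip box with clear lid, 44 x 70 x 30 mm, origin at its underside; leave it alone
- vice: bystander: small grey machine vice, 143 x 62 x 50 mm; leave it alone
There are look-alikes about, which are no part of the job. What is shaped like the camera but pink is not meant.

How it is judged:
On the way:
1. the carriage sits in its detent with the strip still in its nest (value of joint carriage above 0.1175 m and height (world z) of strip_mid below 0.048 m and contact force between strip and slide above 0.05 N), for 0.3 s.
At the end, for the whole second after the job is handed in: Carriage in its detent (over 117.5 mm). The gripper alone holds the strip still, top face up, centre within 15 mm of the lens axis each way and 85 to 115 mm from the lens front, underside square to the lens and length parallel to the camera's width within 0.17 rad (value of joint carriage above 0.1175 m and x of strip_mid in the frame of lens between -0.015 and 0.015 m and y of strip_mid in the frame of lens between -0.015 and 0.015 m and z of strip_mid in the frame of lens between 0.085 and 0.115 m and angle between the z axis of strip_mid and the z axis of lens, either way round below 0.17 rad and angle between the y axis of strip_mid and the y axis of lens, either way round below 0.17 rad and angle between strip_mid's own z axis and vertical below 1 rad and contact force between strip and the fingers above 2 N and contact force between strip and slide below 0.05 N and contact force between strip and camera below 0.05 N and linear speed of strip below 0.02 m/s); the arm keeps its last pose, push and grip.
It fails at once if the magazine, the blue clip box or the vice is pushed more than 30 mm from its place (distance of any of magazine, clips, vice from where it was at the start of the episode above 0.03 m).
It also fails if it takes over 48 s, if anything falls off the work surface, if the arm or the gripper's body presses on something with over 40 N, if the wrist force passes 120 N, or if a joint passes its speed limit or range.

## Working session

There is one attempt and no reset: what is moved stays moved. The work goes in short steps, Python scripts to look and compute and a shell command to move; the robot and the scene stay as the last step left them, time stands still between calls to the robot, and variables do not carry over. Pictures are saved under pics/ and viewed, and the job is handed in when it is done.

```bash
mkdir -p pics; ls; cat > h.py <<'E'
import numpy as np, cv2
from rig import read_state, read_camera
def save(n,im): cv2.imwrite('pics/'+n,im[...,::-1])
def KD(c):
    return np.array([[c['fx'],0,c['cx']],[0,c['fy'],c['cy']],[0,0,1.]]),np.array([c['k1'],0,0,0.])
def ray(c,uv):
    K,D=KD(c); p=cv2.undistortPoints(np.array(uv,float).reshape(-1,1,2),K,D).reshape(-1,2)
    R=cv2.Rodrigues(np.array(c['rvec'],float))[0]; t=np.array(c['tvec'],float).reshape(3)
    d=np.c_[p,np.ones(len(p))]@R
    return -R.T@t,d
def onplane(c,uv,z):
    o,d=ray(c,uv); return o+d*((z-o[2])/d[:,2])[:,None]
def bydepth(c,uv):
    o,d=ray(c,uv); uv=np.array(uv,int).reshape(-1,2); return o+d*c['range_z'][uv[:,1],uv[:,0]][:,None]
def proj(c,P):
    K,D=KD(c); return cv2.projectPoints(np.array(P,float).reshape(-1,1,3),np.array(c['rvec'],float),np.array(c['tvec'],float),K,D)[0].reshape(-1,2)
E
python3 - <<'E'
from h import *
import pickle
for n in('scene','top'):
    c=read_camera(n); save(n+'0.png',c['color']); pickle.dump(c,open(n+'0.pkl','wb'))
    o,d=ray(c,[[320,200]]);print(n,o,d,c['fx'],c['k1'])
print(read_state())
E
```

```text
pics
scene [0.12203361 0.60745742 1.0390502 ] [[ 0.30123136 -0.53589426 -0.7889661 ]] 444.48368872215116 -0.07067638586494687
top [ 0.36993161 -0.03629967  1.12916368] [[ 0.10633469 -0.02491613 -0.99424589]] 383.17476690539434 -0.058288303116838795
{'time_s': 0.1, 'joint_positions': array([-1.18697282e+00,  8.74081649e-02,  1.75227219e-01,  1.65977364e+00,
       -5.22472028e-06,  1.57079898e+00]), 'joint_velocities': array([-0.00020802,  0.00036509,  0.00042899, -0.00125075,  0.00024733,
        0.00183901]), 'joint_efforts': array([-2.43284740e-03, -5.21563447e+01,  4.65652013e+01,  1.60607463e-02,
       -9.95236678e-05,  3.74374213e-05]), 'tcp_pos': array([ 0.20589157, -0.50982187,  0.24465935]), 'eef_rot': array([-5.67998651e-04,  9.81641477e-01,  1.90734567e-01, -1.13025859e-04]), 'ft_force': array([-0.13569036,  0.86052149,  0.46694174]), 'torque': array([ 0.00593546,  0.01999562, -0.00890925]), 'grip_width': 1.0019419936425356}
```

View pics/scene0.png

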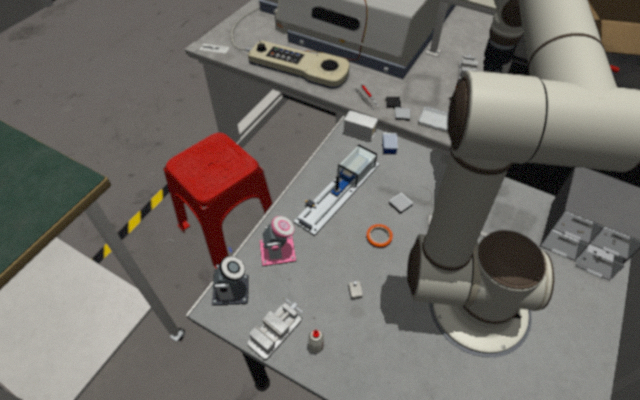

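View pics/top0.png

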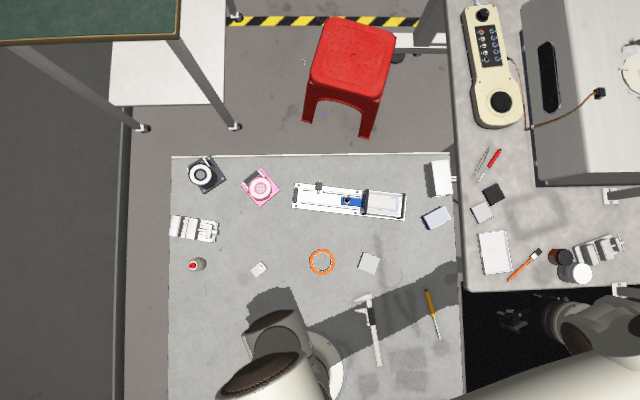

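```bash
python3 - <<'E'
from h import *
import pickle
c=pickle.load(open('top0.pkl','rb'));s=pickle.load(open('scene0.pkl','rb'))
save('t_slide.png',cv2.resize(c['color'][165:235,285:415],None,fx=6,fy=6,interpolation=cv2.INTER_CUBIC))
save('t_cam.png',cv2.resize(c['color'][145:215,170:290],None,fx=6,fy=6,interpolation=cv2.INTER_CUBIC))
save('s_slide.png',cv2.resize(s['color'][140:240,285:390],None,fx=6,fy=6,interpolation=cv2.INTER_CUBIC))
save('s_cam.png',cv2.resize(s['color'][205:310,200:305],None,fx=5.5,fy=5.5,interpolation=cv2.INTER_CUBIC))
E
```

```text
(no output)
```

View pics/t_slide.png

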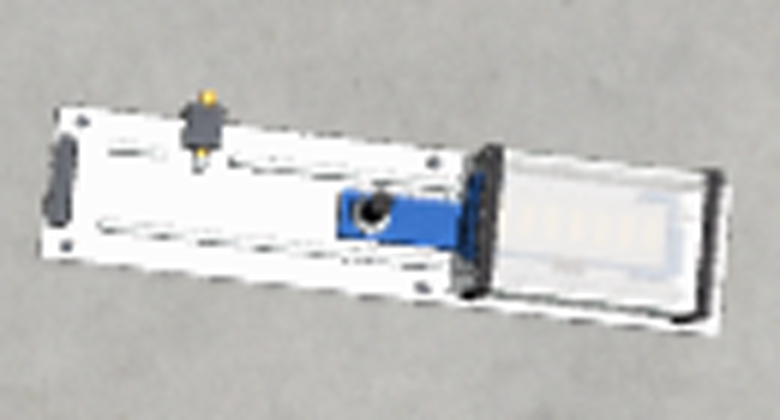

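View pics/t_cam.png

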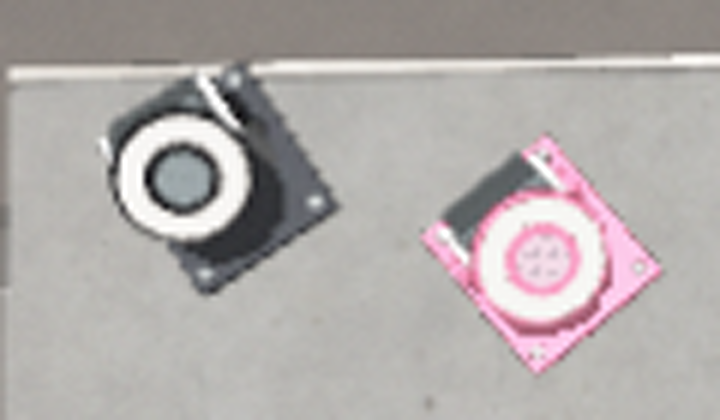

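View pics/s_slide.png

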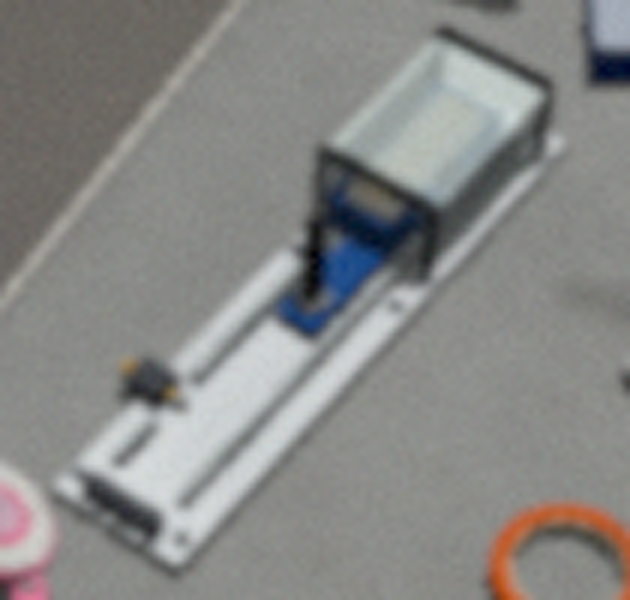

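View pics/s_cam.png

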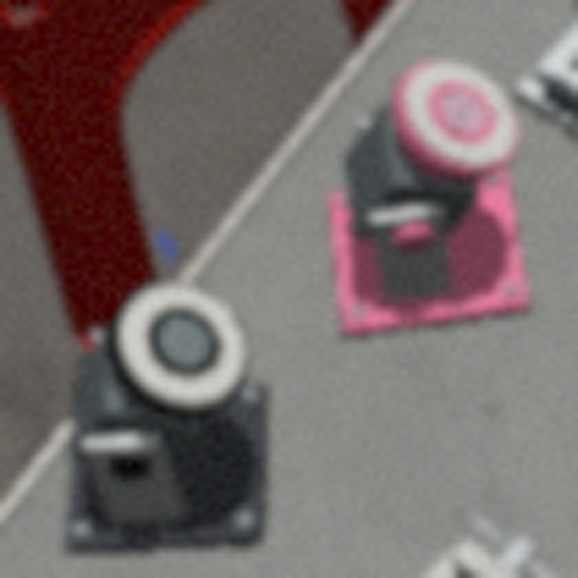

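```bash
python3 - <<'E'
from h import *
import pickle
np.set_printoptions(precision=4,suppress=True)
c=pickle.load(open('top0.pkl','rb'));s=pickle.load(open('scene0.pkl','rb'))
T=lambda l,o,f:np.array(l,float)/f+np.array(o)-0.5+0.5/f
bt=T([[62,106],[722,184],[718,332],[42,258]],(285,165),6)
P=onplane(c,bt,.010);print('bed top',P, np.linalg.norm(P-np.roll(P,-1,0),axis=1))
bs=T([[55,487],[178,572],[563,143]],(285,140),6); print('bed scene',onplane(s,bs,.010))
pt=T([[235,62],[340,208],[208,296]],(170,145),6);Q=onplane(c,pt,.006);print('plate',Q,np.linalg.norm(np.diff(Q,axis=0),axis=1))
ps=T([[268,390],[262,545],[68,550]],(200,205),5.5);Q=onplane(s,ps,.006);print('plate s',Q,np.linalg.norm(np.diff(Q,axis=0),axis=1))
# lens: ellipse of white ring
for cam,n,(x0,y0,x1,y1),seed in((c,'top',(185,155,222,192),(200,174)),(s,'scene',(216,252,250,284),(233,267))):
    hsv=cv2.cvtColor(cam['color'],cv2.COLOR_RGB2HSV)
    m=np.zeros(hsv.shape[:2],np.uint8); m[y0:y1,x0:x1]=((hsv[y0:y1,x0:x1,2]>165)*255)
    cs,_=cv2.findContours(m,cv2.RETR_EXTERNAL,cv2.CHAIN_APPROX_NONE); k=max(cs,key=cv2.contourArea); e=cv2.fitEllipse(cv2.convexHull(k)); print(n,e)
    print(' lens@.119',onplane(cam,[e[0]],.119))
    mm=np.zeros_like(m);cv2.ellipse(mm,(e[0],(e[1][0]*.9,e[1][1]*.9),e[2]),255,-1)
    v,u=np.nonzero((mm>0)&(m>0)); X=bydepth(cam,np.c_[u,v]); ok=cam['range_z'][v,u]>0; X=X[ok]; ce=np.median(X,0); 
    for _ in range(3):
        w=np.linalg.svd(X-X.mean(0))[2][2]; r=(X-X.mean(0))@w; X=X[abs(r)<2*r.std()+1e-4]
    print(' depth n',w*np.sign(w[2]),X.mean(0),r.std(),len(X))
# post top
print('post top',onplane(c,T([[373,207]],(285,165),6),.0795),'scene',onplane(s,T([[315,218]],(285,140),6),.0795))
# hood end top
print('hood end top', onplane(c,T([[492,148],[470,293]],(285,165),6),.067), onplane(s,T([[322,150],[436,207]],(285,140),6),.067))
E
```

```text
bed top [[ 0.5437  0.0085  0.01  ]
 [ 0.499  -0.3169  0.01  ]
 [ 0.4258 -0.3114  0.01  ]
 [ 0.4689  0.0192  0.01  ]] [0.3285 0.0733 0.3334 0.0755]
bed scene [[ 0.543   0.0099  0.01  ]
 [ 0.4687  0.0228  0.01  ]
 [ 0.4265 -0.3091  0.01  ]]
plate [[0.6314 0.2645 0.006 ]
 [0.5569 0.2115 0.006 ]
 [0.5144 0.2758 0.006 ]] [0.0914 0.0771]
plate s [[0.5565 0.2145 0.006 ]
 [0.5134 0.2809 0.006 ]
 [0.5886 0.3269 0.006 ]] [0.0791 0.0882]
top ((194.01708984375, 172.5260772705078), (33.38842010498047, 41.80703353881836), 10.016547203063965)
 lens@.119 [[0.5578 0.2728 0.119 ]]
 depth n [-0.0059  0.8761  0.4821] [0.5651 0.2891 0.0588] 0.012716897742722921 523
scene ((232.78292846679688, 266.84210205078125), (19.54876136779785, 22.37515640258789), 121.3038101196289)
 lens@.119 [[0.5539 0.2569 0.119 ]]
 depth n [-0.4078 -0.3088  0.8593] [0.5538 0.2568 0.1182] 0.001479446698532999 135
post top [[ 0.4833 -0.1366  0.0795]] scene [[ 0.4887 -0.1444  0.0795]]
hood end top [[ 0.5114 -0.1945  0.067 ]
 [ 0.4436 -0.1818  0.067 ]] [[ 0.5114 -0.1952  0.067 ]
 [ 0.4457 -0.1894  0.067 ]]
```

The grey camera (top 204,173) and a pink look-alike (top 260,188) both fit the shape. The grey one, with the dark plate, is meant, and the crop confirms it. The slide has the black post at top (346,199) and the hood towards -y. Next I refine the post and lens positions and compute the first move.

```bash
cat >> h.py <<'E'
from scipy.spatial.transform import Rotation as Ro
def Rt(st):
    q=st['eef_rot']; return Ro.from_quat([q[1],q[2],q[3],q[0]]).as_matrix()
def plan(target,yhead=None):
    st=read_state(); R=Rt(st); d=R.T@(np.array(target)-st['tcp_pos'])*100
    h=np.degrees(np.arctan2(R[1,1],R[0,1])); msg=''
    if yhead is not None:
        msg=' turn %.1f'%(-((yhead-h+90)%180-90))
    print('shift cm',d.round(2),'yhead %.1f'%h,msg,'tcp',st['tcp_pos'].round(4),'t',st['time_s'],'tilt %.1f az %.1f'%(np.degrees(np.arccos(-R[2,2])),np.degrees(np.arctan2(R[1,2],R[0,2]))), 'F',st['ft_force'].round(1),'grip',round(st['grip_width']*8.54,2), 'j',np.array(st['joint_positions']).round(2))
E
python3 - <<'E'
from h import *
import pickle
np.set_printoptions(precision=4,suppress=True)
for n in('top','scene'):
    c=pickle.load(open(n+'0.pkl','rb'))
    v,u=np.mgrid[0:400,0:640].reshape(2,-1); X=bydepth(c,np.c_[u,v]).reshape(400,640,3)
    m=(np.hypot(X[...,0]-.485,X[...,1]+.142)<.022)&(X[...,2]>.045)&(X[...,2]<.09)
    for y,x in zip(*np.nonzero(m)): print(n,x,y,X[y,x],c['color'][y,x])
    dk=c['color'].max(2)<75
    if n=='top': q=[[200.5-.4,174.7-.4]]; print('lens top',onplane(c,q,.119))
plan([.486,-.143,.16],-7.5)
E
```

```text
top 347 197 [ 0.4891 -0.1374  0.0799] [106 105 107]
top 348 197 [ 0.489  -0.1401  0.0802] [85 83 83]
top 349 197 [ 0.4889 -0.1429  0.0803] [108 106 108]
top 346 198 [ 0.4868 -0.135   0.0753] [42 55 76]
top 347 198 [ 0.4866 -0.1375  0.0775] [62 61 62]
top 348 198 [ 0.4862 -0.1401  0.08  ] [71 69 71]
top 349 198 [ 0.4859 -0.1426  0.0826] [62 61 61]
top 350 198 [ 0.4861 -0.1456  0.0806] [ 58  81 118]
top 345 199 [ 0.487  -0.1346  0.0484] [56 56 58]
top 346 199 [ 0.4839 -0.1347  0.077 ] [14 13 15]
top 347 199 [ 0.4837 -0.1374  0.078 ] [69 67 69]
top 348 199 [ 0.4837 -0.1402  0.0776] [74 71 73]
top 349 199 [ 0.4833 -0.1427  0.0808] [70 69 72]
top 346 200 [ 0.4827 -0.1361  0.062 ] [5 5 9]
top 347 200 [ 0.4812 -0.1376  0.0753] [30 29 29]
top 348 200 [ 0.4809 -0.1401  0.0775] [41 41 41]
top 349 200 [ 0.4808 -0.1429  0.078 ] [91 88 90]
top 346 201 [ 0.4812 -0.1372  0.0492] [11 11 13]
top 347 201 [ 0.4801 -0.1391  0.0589] [7 8 8]
top 348 201 [ 0.4804 -0.1423  0.0552] [72 74 74]
lens top [[0.5527 0.2564 0.119 ]]
scene 336 176 [ 0.4908 -0.1417  0.0807] [88 87 86]
scene 337 176 [ 0.4892 -0.1448  
[... 1603 characters left out ...]
 [ 0  7 12]
scene 338 184 [ 0.4827 -0.1406  0.051 ] [19 31 63]
scene 335 185 [ 0.4888 -0.1336  0.0502] [75 78 75]
scene 336 185 [ 0.4859 -0.1343  0.0512] [30 32 31]
scene 337 185 [ 0.4848 -0.1386  0.0473] [16 21 30]
scene 338 185 [ 0.4827 -0.1408  0.0463] [22 38 64]
scene 335 186 [ 0.4882 -0.1326  0.0471] [56 58 61]
scene 336 186 [ 0.4854 -0.1335  0.0478] [23 25 19]
scene 337 186 [ 0.4831 -0.1353  0.0472] [ 2 10 20]
scene 335 187 [ 0.4871 -0.1308  0.045 ] [54 60 61]
scene 336 187 [ 0.4846 -0.1321  0.0452] [31 27 30]
shift cm [ 39.71 -23.51   8.49] yhead -68.0  turn -60.5 tcp [ 0.2059 -0.5098  0.2447] t 0.1 tilt 0.1 az 112.2 F [-0.1  0.9  0.5] grip 8.56 j [-1.19  0.09  0.18  1.66 -0.    1.57]
```

```bash
python3 -m jog '39.7 -23.8 8.5 -60.5 5; 39.7 -23.8 8.5 -60.5 5; 39.7 -23.8 8.5 -60.5 5; 39.7 -23.8 8.5 -60.5 5; 39.7 -23.8 8.5 -60.5 5; 39.7 -23.8 8.5 -60.5 5; 39.7 -23.8 8.5 -60.5 5; 39.7 -23.8 8.5 -60.5 5; 39.7 -23.8 8.5 -60.5 5; 39.7 -23.8 8.5 -60.5 5; 39.7 -23.8 8.5 -60.5 5; 39.7 -23.8 8.5 -60.5 5' 60; python3 -c "
from h import *
plan([.485,-.14,.0585],-7.5)"
```

```text
time_s: 1.1
tcp_pos: [0.4866, -0.1366, 0.1586]
eef_rot: [-0.001, 0.751, 0.661, 0.0]
ft_force: [1.4, -0.2, -0.4]
grip_width: 0.586
shift cm [-0.37 -0.11 10.01] yhead -7.3  turn 0.2 tcp [ 0.4866 -0.1366  0.1586] t 1.1 tilt 0.1 az 127.9 F [ 1.4 -0.2 -0.4] grip 5.0 j [-0.27 -0.03 -0.11  1.49  0.    1.42]
```

```bash
python3 -m jog '0 0 3 0 5; 0 0 6 0 5; 0 0 6 0 5; 0 0 6 0 5'; python3 -c "
from h import *
plan([.485,-.14,.0585],-7.5)
for n in ('scene','top'):
    c=read_camera(n); q=proj(c,[.485,-.14,.08])[0].astype(int); save(n+'1.png',cv2.resize(c['color'][q[1]-45:q[1]+45,q[0]-60:q[0]+60],None,fx=6,fy=6,interpolation=2))"
```

```text
time_s: 1.43
tcp_pos: [0.4838, -0.1405, 0.0993]
eef_rot: [-0.001, 0.752, 0.659, -0.001]
ft_force: [-0.2, -0.0, 0.3]
grip_width: 0.589
shift cm [0.06 0.13 4.08] yhead -7.5  turn -0.0 tcp [ 0.4838 -0.1405  0.0993] t 1.4333 tilt 0.2 az 165.4 F [-0.2 -0.   0.3] grip 5.03 j [-0.28 -0.03 -0.22  1.38 -0.    1.42]
```

View pics/scene1.png

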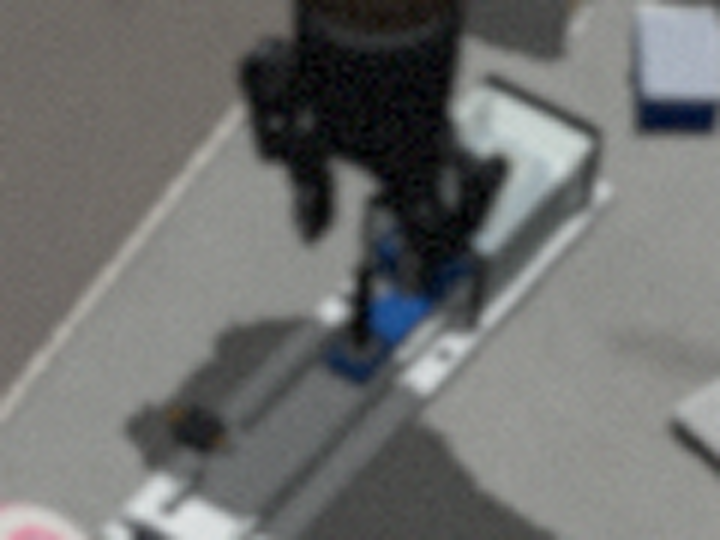

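The picture shows the post (crop 362,290) between the two fingertips (310,225 and 435,265). I go down and close.

```bash
python3 -m jog '0.1 0.1 2 0 5; 0.1 0.1 4 0 5; 0.1 0.1 4 0 5; 0.1 0.1 4 0 0.8; 0.1 0.1 4 0 0.8; 0.1 0.1 4 0 0.8; 0.1 0.1 4 0 0.8; 0.1 0.1 4 0 0.8' 50; python3 -c "
from h import *
plan([.485,-.14,.0585],-7.5)"
```

```text
time_s: 2.2
tcp_pos: [0.4853, -0.1398, 0.0622]
eef_rot: [-0.0, 0.752, 0.659, -0.0]
ft_force: [-11.0, -0.0, 10.4]
grip_width: 0.123
shift cm [-0.02 -0.02  0.37] yhead -7.5  turn -0.0 tcp [ 0.4853 -0.1398  0.0622] t 2.2 tilt 0.1 az -162.6 F [-11.   -0.   10.4] grip 1.05 j [-0.28 -0.01 -0.28  1.3  -0.    1.42]
```

```bash
python3 -m jog '0 -0.15 -0.3 0 0.8; 1 -0.15 -0.3 0 0.8; 2.5 -0.15 -0.3 0 0.8; 4 -0.15 -0.3 0 0.8; 5.5 -0.15 -0.3 0 0.8; 7 -0.15 -0.3 0 0.8; 8 -0.15 -0.3 0 0.8; 9 -0.15 -0.3 0 0.8; 10 -0.15 -0.3 0 0.8; 10 -0.15 -0.3 0 0.8'; python3 -c "
from h import *
plan([.5010,-.021,.0625],-7.5)"
```

```text
time_s: 3.03
tcp_pos: [0.4985, -0.0392, 0.0629]
eef_rot: [0.0, 0.752, 0.66, 0.001]
ft_force: [8.1, 0.2, -15.4]
grip_width: 0.122
shift cm [1.84 0.01 0.04] yhead -7.4  turn 0.1 tcp [ 0.4985 -0.0392  0.0629] t 3.0333 tilt 0.1 az 20.8 F [  8.1   0.2 -15.4] grip 1.04 j [-0.08 -0.02 -0.29  1.3   0.    1.62]
```

```bash
python3 -m jog '0.5 0.08 0.15 0 0.8; 1 0.08 0.15 0 0.8; 1.4 0.08 0.15 0 0.8; 1.7 0.08 0.15 0 0.8; 2 0.08 0.15 0 0.8; 2 0.08 0.15 0 0.8; 2 0.08 0.15 0 0.8'; python3 -c "
from h import *
plan([.5010,-.021,.0625],-7.5)"
```

```text
time_s: 3.62
tcp_pos: [0.5013, -0.0206, 0.0624]
eef_rot: [0.0, 0.752, 0.659, 0.0]
ft_force: [-1.5, -1.0, 3.6]
grip_width: 0.122
shift cm [-0.05 -0.02 -0.01] yhead -7.5  turn -0.0 tcp [ 0.5013 -0.0206  0.0624] t 3.6167 tilt 0.0 az 7.8 F [-1.5 -1.   3.6] grip 1.04 j [-0.04 -0.02 -0.29  1.3   0.    1.66]
```

```bash
python3 -m jog '0 0 0 0 3; 0 0 0 0 5; 0 0 0 0 5; 0 0 0 0 5; 0 0 -4 0 5; 0 0 -8 0 6; 0 0 -12 0 6; 0 -4 -16 0 6; 0 -8 -16 0 6; 0 -12 -16 0 6; 0 -16 -16 0 6; 0 -16 -16 0 6'; python3 -c "
from h import *
plan([.5010,-.021,.0625],-7.5)
for n in ('scene','top'):
    c=read_camera(n); q=proj(c,[.487,-.1,.04])[0].astype(int); save(n+'2.png',cv2.resize(c['color'][q[1]-45:q[1]+45,q[0]-65:q[0]+65],None,fx=6,fy=6,interpolation=2)); print(q)
    import pickle; pickle.dump(c,open(n+'2.pkl','wb'))"
```

```text
time_s: 4.62
tcp_pos: [0.3381, 0.0006, 0.2231]
eef_rot: [0.0, 0.752, 0.659, 0.001]
ft_force: [0.3, 0.0, 0.6]
grip_width: 0.703
shift cm [-0.03 16.4  16.09] yhead -7.5  turn 0.0 tcp [0.3381 0.0006 0.2231] t 4.6167 tilt 0.1 az 11.7 F [0.3 0.  0.6] grip 6.0 j [ 0.   -0.43 -0.31  1.69  0.    1.7 ]
[329 195]
[332 199]
```

View pics/scene2.png

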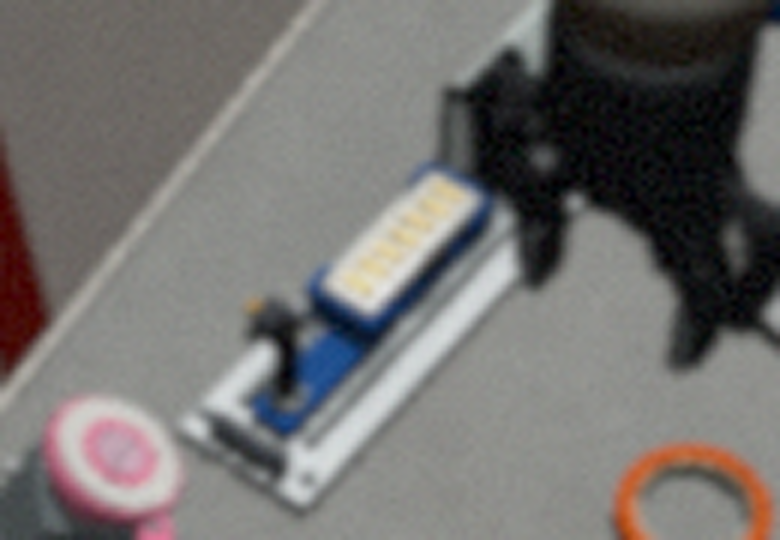

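View pics/top2.png

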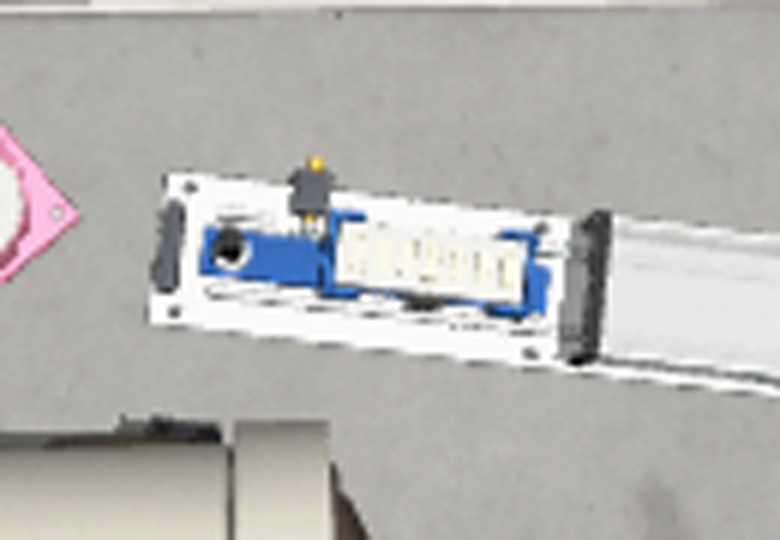

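The pictures show the carriage out with its post at top crop (230,247). The strip lies clear of the hood, centre about (430,262), tab on the robot side at (425,303). Before picking it up I check the strip's centre and test, empty, how the tool can be tilted. The jog has no tilt column, so I reach past the arm's range at the camera's azimuth.

```bash
python3 -c "
from h import *
import pickle
c=pickle.load(open('top2.pkl','rb'));s=pickle.load(open('scene2.pkl','rb'))
f=lambda l,q:np.array(l,float)/6+np.array(q)-[65,45]-.42
print(onplane(c,f([[340,225],[527,237],[520,303],[333,283],[430,262]],(332,199)),.0445))
print(onplane(s,f([[440,165],[492,190],[372,315],[320,290]],(329,195)),.0445))
print(onplane(c,f([[425,303]],(332,199)),.0475))
plan([.55,.38,.30],34.5)"
```

```text
[[ 0.51137604 -0.07329836  0.0445    ]
 [ 0.50398365 -0.16242888  0.0445    ]
 [ 0.4724355  -0.15806511  0.0445    ]
 [ 0.48368739 -0.06935839  0.0445    ]
 [ 0.49285109 -0.11573262  0.0445    ]]
[[ 0.50041364 -0.16756313  0.0445    ]
 [ 0.47064613 -0.16582094  0.0445    ]
 [ 0.48436985 -0.06934398  0.0445    ]
 [ 0.5131067  -0.0703126   0.0445    ]]
[[ 0.47302957 -0.11261313  0.0475    ]]
shift cm [40.36 15.74 -7.66] yhead -7.5  turn -42.0 tcp [0.3416 0.0004 0.2227] t 4.7167 tilt 0.2 az 2.6 F [0.7 0.5 0.1] grip 5.98 j [ 0.   -0.42 -0.31  1.68  0.    1.7 ]
```

```bash
python3 -m jog '40.4 15.7 -7.7 -42 6; 40.4 15.7 -7.7 -42 6; 40.4 15.7 -7.7 -42 6; 40.4 15.7 -7.7 -42 6; 40.4 15.7 -7.7 -42 6; 40.4 15.7 -7.7 -42 6; 40.4 15.7 -7.7 -42 6; 40.4 15.7 -7.7 -42 6; 40.4 15.7 -7.7 -42 6; 40.4 15.7 -7.7 -42 6; 40.4 15.7 -7.7 -42 6; 40.4 15.7 -7.7 -42 6';  python3 -c "
from h import *
plan([.66,.45,.3],34.5)"
```

```text
time_s: 5.72
tcp_pos: [0.5536, 0.3849, 0.2939]
eef_rot: [-0.001, 0.465, 0.885, -0.001]
ft_force: [0.3, -1.3, -1.3]
grip_width: 0.702
shift cm [-0.69 12.46 -0.66] yhead 34.6  turn 0.1 tcp [0.5536 0.3849 0.2939] t 5.7167 tilt 0.2 az -153.9 F [ 0.3 -1.3 -1.3] grip 6.0 j [0.61 0.46 0.72 1.84 0.   1.57]
```

```bash
python3 -m jog '-0.7 4 -0.6 0 6; -0.7 8 -0.6 0 6; -0.7 12 -0.6 0 6; -0.7 12 -0.6 0 6; -0.7 12 -0.6 0 6';  python3 -c "
from h import *
plan([.66,.45,.3],34.5)"
```

```text
time_s: 6.13
tcp_pos: [0.637, 0.4303, 0.2754]
eef_rot: [0.002, 0.466, 0.885, 0.004]
ft_force: [-0.2, 0.3, -4.0]
grip_width: 0.704
shift cm [ 0.32  3.03 -2.43] yhead 34.5  turn -0.0 tcp [0.637  0.4303 0.2754] t 6.1333 tilt 0.5 az 33.9 F [-0.2  0.3 -4. ] grip 6.01 j [ 0.59  0.81  1.23  1.98 -0.    1.56]
```

```bash
python3 -m jog '0 4 0 0 6; 0 8 0 0 6; 0 12 0 0 6; 0 12 0 0 6; 0 12 0 0 6; 0 12 0 0 6';  python3 -c "
from h import *
plan([.66,.45,.3],34.5)"
```

```text
time_s: 6.63
tcp_pos: [0.6734, 0.4566, 0.2473]
eef_rot: [0.016, 0.465, 0.884, 0.03]
ft_force: [-0.5, 0.2, -0.3]
grip_width: 0.702
shift cm [ 0.22 -1.11 -5.36] yhead 34.5  turn -0.0 tcp [0.6734 0.4566 0.2473] t 6.6333 tilt 3.9 az 34.1 F [-0.5  0.2 -0.3] grip 5.99 j [ 0.6   0.85  1.23  1.88 -0.    1.56]
```

```bash
python3 -m jog '0 8 -4 0 6; 0 16 -8 0 6; 0 24 -12 0 6; 0 30 -15 0 6; 0 30 -15 0 6; 0 30 -15 0 6; 0 30 -15 0 6; 0 30 -15 0 6';  python3 -c "
from h import *
plan([.66,.45,.3],34.5)"
```

```text
time_s: 7.3
tcp_pos: [0.6877, 0.4676, 0.2476]
eef_rot: [0.026, 0.465, 0.884, 0.048]
ft_force: [-0.0, -0.2, -0.8]
grip_width: 0.705
shift cm [ 0.12 -2.69 -5.57] yhead 34.5  turn -0.0 tcp [0.6877 0.4676 0.2476] t 7.3 tilt 6.3 az 34.2 F [-0.  -0.2 -0.8] grip 6.02 j [ 0.6   0.86  1.23  1.84 -0.    1.57]
```

```bash
python3 -m jog '0 -4 0 0 6; 0 -8 0 0 6; 0 -8 0 0 6; 0 -8 0 0 6; 0 -8 0 0 6';  python3 -c "
from h import *
plan([.66,.45,.3],34.5)"
```

```text
time_s: 7.72
tcp_pos: [0.6183, 0.4199, 0.237]
eef_rot: [0.024, 0.465, 0.884, 0.046]
ft_force: [0.5, 0.3, -0.2]
grip_width: 0.708
shift cm [ 0.12  5.77 -5.73] yhead 34.5  turn -0.0 tcp [0.6183 0.4199 0.237 ] t 7.7167 tilt 6.0 az 34.2 F [ 0.5  0.3 -0.2] grip 6.05 j [ 0.6   0.49  0.65  1.63 -0.    1.57]
```

```bash
cat > kin.py <<'E'
import numpy as np
from scipy.optimize import least_squares
D=np.array([[.0874,.1752,1.6598,.5498,.2447],[-.42,-.31,1.68,.3416,.2227],[.46,.72,1.84,.6743,.2939],[.81,1.23,1.98,.7687,.2754],[-.02,-.29,1.30,.5017,.0624],[.85,1.23,1.88,.8136,.2473],[.86,1.23,1.84,.8316,.2476],[.49,.65,1.63,.7474,.237],[-.03,-.22,1.38,.5038,.0993]])
def fk(p,j2,j3,j4):
    r0,h,a,b,c,L,M=p; f=j3-j2; t=np.pi/2-(j2-j3+j4) # outward tilt
    r=r0+a*np.sin(j2)+b*np.cos(f)-c*np.sin(f)+L*np.sin(t)+M*np.cos(t)
    z=h+a*np.cos(j2)+b*np.sin(f)+c*np.cos(f)-L*np.cos(t)+M*np.sin(t)
    return r,z,np.degrees(t)
g=lambda p:np.r_[np.array(fk(p,*D[:,:3].T)[:2])-D[:,3:].T].ravel()
s=least_squares(lambda p:np.r_[g(p),1e-3*np.array([p[0],p[4],p[6],p[1]-.35])],[0,.35,.45,.5,0,.35,0]);P=s.x
if __name__=='__main__':
    print(P.round(3),abs(g(P)).max())
    for q in([.4,1.23,2.27],[.2,1.23,2.27],[0,1.23,2.27],[0,1.23,2.27],[-.85,-1.1,1.3],[-.85,-.6,1.8],[-.85,0,2.27]): print(q,fk(P,*q))
E
python3 kin.py
```

```text
[-0.017  0.168  0.42   0.519  0.037  0.424  0.016] 0.004396616962851485
[0.4, 1.23, 2.27] (np.float64(0.5419688612944298), np.float64(0.5448676713910977), np.float64(7.494077501161458))
[0.2, 1.23, 2.27] (np.float64(0.45601924597664134), np.float64(0.6483234157905677), np.float64(18.95323340377792))
[0, 1.23, 2.27] (np.float64(0.35122941711861777), np.float64(0.7326413806048965), np.float64(30.41238930639438))
[0, 1.23, 2.27] (np.float64(0.35122941711861777), np.float64(0.7326413806048965), np.float64(30.41238930639438))
[-0.85, -1.1, 1.3] (np.float64(0.20482015918617172), np.float64(-0.07106857132225601), np.float64(1.1915417547223839))
[-0.85, -0.6, 1.8] (np.float64(0.1866307148328789), np.float64(0.185867073941171), np.float64(1.1915417547223965))
[-0.85, 0, 2.27] (np.float64(0.06244788785964552), np.float64(0.44298338650727537), np.float64(8.639993091423106))
```

```bash
python3 -c "
from h import *
plan([.22,.15,.16],34.5)"
python3 -m jog '0 -42 0 0 6; 0 -42 0 0 6; 0 -42 0 0 6; 0 -42 0 0 6; 0 -42 0 0 6; 0 -42 0 0 6; 0 -42 0 0 6; 0 -42 0 0 6; 0 -42 0 0 6; 0 -42 0 0 6; 0 -42 0 0 6; 0 -42 0 0 6'
python3 -c "
from h import *
plan([.20,.135,.14],34.5)"
```

```text
shift cm [  0.31 -48.65   2.66] yhead 34.5  turn -0.0 tcp [0.6183 0.4199 0.237 ] t 7.7167 tilt 6.0 az 34.2 F [ 0.5  0.3 -0.2] grip 6.05 j [ 0.6   0.49  0.65  1.63 -0.    1.57]
time_s: 8.72
tcp_pos: [0.2769, 0.1853, 0.1941]
eef_rot: [0.027, 0.465, 0.884, 0.05]
ft_force: [-0.4, 0.9, 0.0]
grip_width: 0.697
shift cm [ 0.21 -9.74  4.34] yhead 34.5  turn -0.0 tcp [0.2769 0.1853 0.1941] t 8.7167 tilt 6.5 az 34.1 F [-0.4  0.9  0. ] grip 5.95 j [ 0.59 -0.57 -0.46  1.57  0.    1.56]
```

```bash

python3 -m jog '0 -4 3 0 6; 0 -8 5 0 6; 0 -12 6 0 6; 0 -16 6 0 6; 0 -20 6 0 6; 0 -20 6 0 6; 0 -20 6 0 6'
python3 -c "
from h import *
plan([.20,.135,.14],34.5)"
```

```text
time_s: 9.3
tcp_pos: [0.1874, 0.1206, 0.1281]
eef_rot: [0.015, 0.465, 0.884, 0.03]
ft_force: [0.0, 0.5, 0.7]
grip_width: 0.701
shift cm [ 0.47  1.93 -1.06] yhead 34.5  turn -0.0 tcp [0.1874 0.1206 0.1281] t 9.3 tilt 3.8 az 35.2 F [0.  0.5 0.7] grip 5.98 j [ 0.57 -0.84 -0.71  1.64  0.    1.54]
```

```bash

python3 -m jog '0 -16 0 0 6; 0 -16 0 0 6; 0 -16 0 0 6; 0 -16 0 0 6; 0 -16 0 0 6'
python3 -c "
from h import *
plan([.20,.135,.14],34.5)"
python3 -m jog '0 -16 0 0 6; 0 -16 0 0 6; 0 -16 0 0 6; 0 -16 0 0 6'
python3 -c "
from h import *
plan([.20,.135,.14],34.5)"
```

```text
time_s: 9.72
tcp_pos: [0.1719, 0.1001, 0.1438]
eef_rot: [0.002, 0.466, 0.885, 0.009]
ft_force: [-0.6, 0.4, 0.4]
grip_width: 0.702
shift cm [1.28 4.29 0.47] yhead 34.5  turn -0.0 tcp [0.1719 0.1001 0.1438] t 9.7167 tilt 1.1 az 48.6 F [-0.6  0.4  0.4] grip 6.0 j [ 0.52 -0.85 -0.68  1.72  0.01  1.49]
time_s: 10.05
tcp_pos: [0.158, 0.0718, 0.1675]
eef_rot: [-0.012, 0.465, 0.885, -0.008]
ft_force: [0.2, -0.4, -0.0]
grip_width: 0.699
shift cm [2.79 7.11 2.61] yhead 34.5  turn 0.0 tcp [0.158  0.0718 0.1675] t 10.05 tilt 1.6 az -172.8 F [ 0.2 -0.4 -0. ] grip 5.97 j [ 0.41 -0.85 -0.63  1.81  0.01  1.38]
```

```bash

python3 -c "
from h import *
plan([.4887,-.1149,.14],-7.5)"

```

```text
shift cm [-34.15  16.73   1.87] yhead 34.5  turn 42.0 tcp [0.158  0.0718 0.1675] t 10.05 tilt 1.6 az -172.8 F [ 0.2 -0.4 -0. ] grip 5.97 j [ 0.41 -0.85 -0.63  1.81  0.01  1.38]
```

```bash

python3 -m jog '-34.1 16.7 1.9 42 6; -34.1 16.7 1.9 42 6; -34.1 16.7 1.9 42 6; -34.1 16.7 1.9 42 6; -34.1 16.7 1.9 42 6; -34.1 16.7 1.9 42 6; -34.1 16.7 1.9 42 6; -34.1 16.7 1.9 42 6; -34.1 16.7 1.9 42 6; -34.1 16.7 1.9 42 6; -34.1 16.7 1.9 42 6; -34.1 16.7 1.9 42 6'
python3 -c "
from h import *
plan([.4887,-.1149,.039],-7.5)"

```

```text
time_s: 11.05
tcp_pos: [0.4878, -0.115, 0.1381]
eef_rot: [-0.009, 0.752, 0.659, -0.013]
ft_force: [0.0, 0.2, -0.7]
grip_width: 0.702
shift cm [0.09 0.38 9.9 ] yhead -7.5  turn -0.0 tcp [ 0.4878 -0.115   0.1381] t 11.05 tilt 1.8 az -173.2 F [ 0.   0.2 -0.7] grip 5.99 j [-0.23 -0.01 -0.14  1.48 -0.01  1.48]
```

```bash

python3 -m jog '0.1 0.4 3 0 6; 0.1 0.4 6 0 6; 0.1 0.4 7.5 0 6; 0.1 0.4 7.5 0 6; 0.1 0.4 7.5 0 6'
python3 -c "
from h import *
plan([.4887,-.1149,.039],-7.5)
for n in ('scene','top'):
    c=read_camera(n); q=proj(c,[.487,-.1,.04])[0].astype(int); save(n+'3.png',cv2.resize(c['color'][q[1]-45:q[1]+45,q[0]-65:q[0]+65],None,fx=6,fy=6,interpolation=2))
"

```

```text
time_s: 11.47
tcp_pos: [0.4888, -0.1138, 0.0642]
eef_rot: [-0.008, 0.752, 0.66, -0.013]
ft_force: [0.2, -0.5, 1.2]
grip_width: 0.699
shift cm [-0.09  0.08  2.52] yhead -7.5  turn 0.0 tcp [ 0.4888 -0.1138  0.0642] t 11.4667 tilt 1.7 az -172.2 F [ 0.2 -0.5  1.2] grip 5.97 j [-0.22  0.01 -0.26  1.33 -0.01  1.48]
```

View pics/scene3.png

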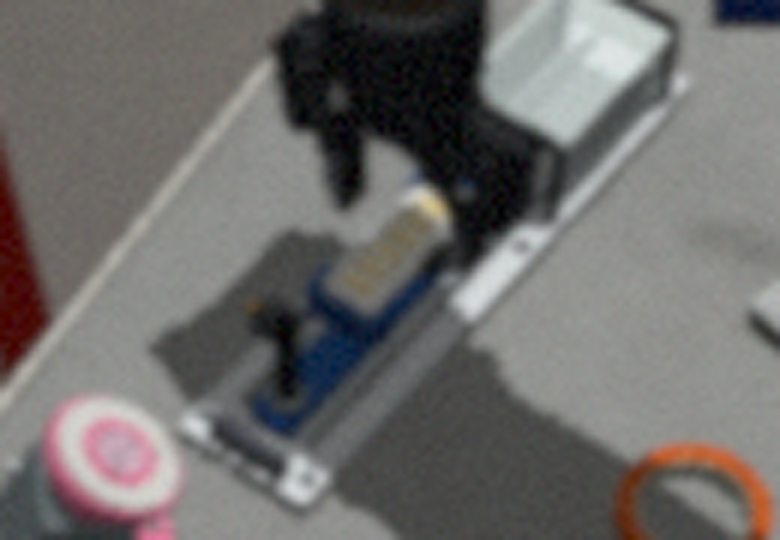

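View pics/top3.png

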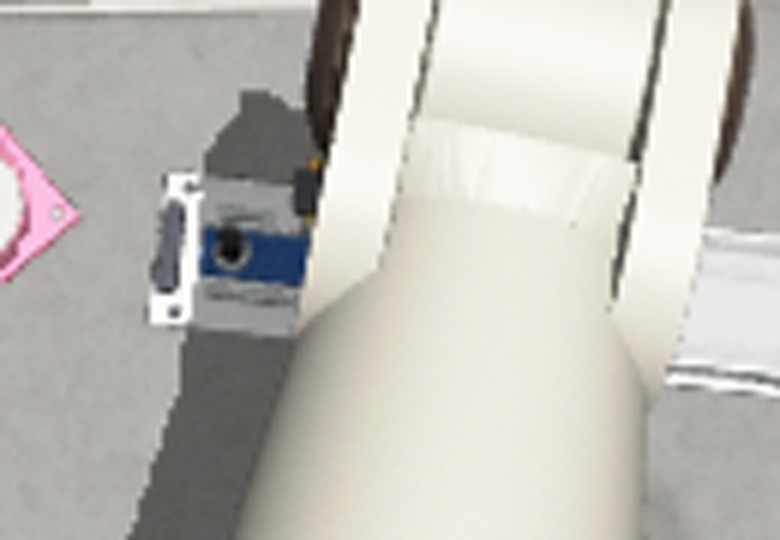

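The strip sits between the fingertips (scene crop 345,200 and 465,250), and the post is unchanged at top crop (230,247). I descend and grip.

```bash

python3 -m jog '-0.1 0 1.3 0 6; -0.1 0 2.5 0 6; -0.1 0 2.5 0 6; -0.1 0 2.5 0 5; -0.1 0 2.5 0 4; -0.1 0 2.5 0 3.3; -0.1 0 2.5 0 3.3; -0.1 0 2.5 0 3.3; -0.1 0 2.5 0 3.3' 60
python3 -c "
from h import *
plan([.4887,-.1149,.039],-7.5)"

```

```text
time_s: 12.32
tcp_pos: [0.4893, -0.1157, 0.0398]
eef_rot: [-0.007, 0.752, 0.659, -0.012]
ft_force: [-0.7, 0.1, 6.2]
grip_width: 0.42
shift cm [ 0.07 -0.07  0.08] yhead -7.5  turn 0.0 tcp [ 0.4893 -0.1157  0.0398] t 12.3167 tilt 1.6 az -170.3 F [-0.7  0.1  6.2] grip 3.59 j [-0.23  0.02 -0.29  1.28 -0.01  1.48]
```

```bash

python3 -m jog '-0.0 0 -0.7 0 3.3; 0 0 -1.5 0 3.3; 0 0 -3 0 3.3; 0 0 -6 0 3.3; 0 0 -10 0 3.3; 0 0 -14 0 3.3; 0 0 -18 0 3.3; 0 0 -22 0 3.3; 0 0 -22 0 3.3'
python3 -c "
from h import *
import pickle
plan([.4887,-.1149,.039],-7.5)
for n in ('scene','top'):
    c=read_camera(n); pickle.dump(c,open(n+'4.pkl','wb')); q=proj(c,read_state()['tcp_pos'])[0].astype(int); print(q); save(n+'4.png',cv2.resize(c['color'][max(q[1]-50,0):q[1]+50,q[0]-65:q[0]+65],None,fx=6,fy=6,interpolation=2))
"

```

```text
time_s: 13.07
tcp_pos: [0.4968, -0.1147, 0.2676]
eef_rot: [-0.004, 0.752, 0.659, -0.009]
ft_force: [1.4, -0.3, 0.3]
grip_width: 0.42
shift cm [ 0.08 -0.4  22.87] yhead -7.5  turn 0.0 tcp [ 0.4968 -0.1147  0.2676] t 13.0667 tilt 1.1 az -160.8 F [ 1.4 -0.3  0.3] grip 3.59 j [-0.22  0.02  0.15  1.72 -0.01  1.48]
[331 134]
[344 185]
```

View pics/scene4.png

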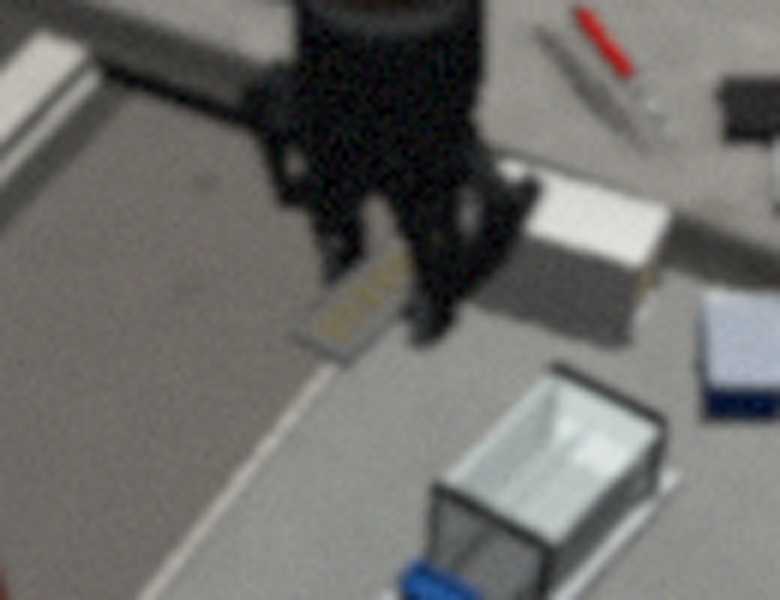

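View pics/top4.png

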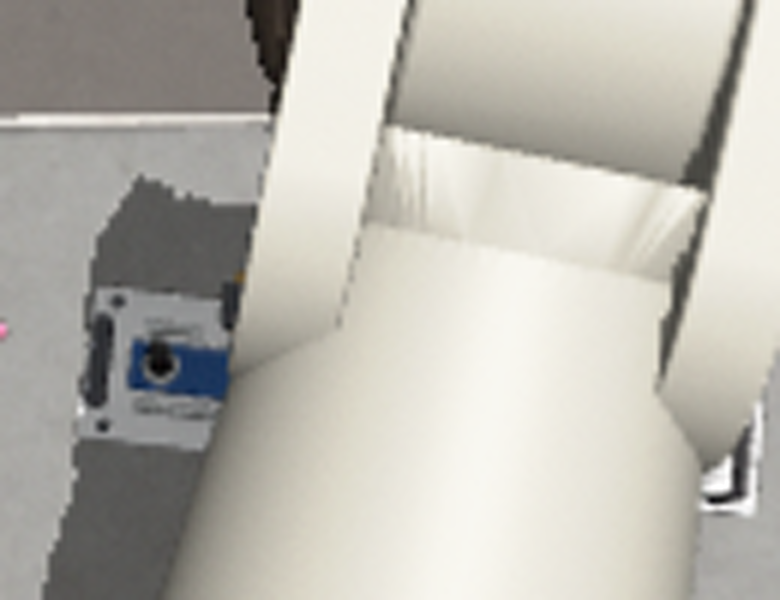

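The strip hangs square in the jaws (scene crop 365,300). Next I go up at azimuth 34° for the tilt.

```bash

python3 -c "
from h import *
plan([.447,.304,.54],34)"
```

```text
shift cm [ 40.63 -11.   -27.96] yhead -7.5  turn -41.5 tcp [ 0.496  -0.1146  0.2611] t 13.1667 tilt 1.5 az -169.1 F [ 0.3 -0.3 -1.3] grip 3.59 j [-0.22  0.02  0.14  1.71 -0.01  1.48]
```

```bash

python3 -m jog '40.6 -11 -28 -41.5 3.3; 40.6 -11 -28 -41.5 3.3; 40.6 -11 -28 -41.5 3.3; 40.6 -11 -28 -41.5 3.3; 40.6 -11 -28 -41.5 3.3; 40.6 -11 -28 -41.5 3.3; 40.6 -11 -28 -41.5 3.3; 40.6 -11 -28 -41.5 3.3; 40.6 -11 -28 -41.5 3.3; 40.6 -11 -28 -41.5 3.3; 40.6 -11 -28 -41.5 3.3; 40.6 -11 -28 -41.5 3.3'
python3 -c "
from h import *
plan([.29,.195,.75],34)"

```

```text
time_s: 14.17
tcp_pos: [0.4411, 0.2863, 0.4998]
eef_rot: [-0.005, 0.469, 0.883, 0.004]
ft_force: [1.1, 0.1, -0.5]
grip_width: 0.422
shift cm [  1.21 -17.59 -25.04] yhead 34.0  turn 0.0 tcp [0.4411 0.2863 0.4998] t 14.1667 tilt 0.7 az 115.1 F [ 1.1  0.1 -0.5] grip 3.61 j [0.57 0.38 1.08 2.28 0.01 1.55]
```

```bash

python3 -m jog '1 -6 -10 0 3.3; 1 -12 -20 0 3.3; 1 -18 -26 0 3.3; 1 -18 -26 0 3.3; 1 -18 -26 0 3.3; 1 -18 -26 0 3.3; 1 -18 -26 0 3.3; 1 -18 -26 0 3.3'
python3 -c "
from h import *
plan([.29,.195,.75],34)"

```

```text
time_s: 14.83
tcp_pos: [0.3127, 0.2069, 0.5442]
eef_rot: [0.005, 0.469, 0.883, 0.021]
ft_force: [-0.0, -1.5, -0.2]
grip_width: 0.422
shift cm [  0.52  -1.7  -20.66] yhead 34.0  turn -0.0 tcp [0.3127 0.2069 0.5442] t 14.8333 tilt 2.5 az 49.8 F [-0.  -1.5 -0.2] grip 3.61 j [0.58 0.   0.75 2.28 0.01 1.55]
```

```bash
cat > st.py <<'E'
from h import *
plan([.5,.22,.2],34)
E
python3 -m jog '0 0 -20 0 3.3' >/dev/null; python3 st.py;python3 -m jog '0 0 -20 0 3.3'>/dev/null; python3 st.py; python3 -m jog '0 0 -20 0 3.3; 0 0 -20 0 3.3'>/dev/null; python3 st.py
```

```text
shift cm [-9.77 13.88 36.36] yhead 34.0  turn -0.0 tcp [0.3121 0.2064 0.5543] t 14.9167 tilt 4.0 az 43.3 F [0.9 0.1 0.2] grip 3.59 j [0.58 0.   0.77 2.28 0.01 1.55]
shift cm [-9.75 12.72 38.11] yhead 33.9  turn -0.1 tcp [0.3104 0.205  0.5671] t 15.0 tilt 5.9 az 39.9 F [ 0.3  1.1 -0.6] grip 3.56 j [ 0.57 -0.01  0.8   2.28  0.01  1.55]
shift cm [-9.73 11.45 40.5 ] yhead 33.9  turn -0.1 tcp [0.3041 0.2007 0.5845] t 15.1667 tilt 8.5 az 37.7 F [-1.3 -0.6  0.1] grip 3.62 j [ 0.57 -0.02  0.83  2.28  0.01  1.55]
```

```bash

for _ in 1; do python3 -m jog '0 3 -20 0 3.3'>/dev/null; python3 -m jog '0 3 -20 0 3.3'>/dev/null; python3 st.py; python3 -m jog '0 4 -20 0 3.3'>/dev/null; python3 -m jog '0 4 -20 0 3.3'>/dev/null;  python3 st.py; python3 -m jog '0 5 -20 0 3.3'>/dev/null; python3 st.py; done
```

```text
shift cm [-9.7   8.46 43.18] yhead 33.9  turn -0.1 tcp [0.3056 0.2016 0.6061] t 15.3333 tilt 11.9 az 36.4 F [ 0.4 -0.7  0.2] grip 3.59 j [ 0.57 -0.02  0.89  2.28  0.01  1.55]
shift cm [-9.68  5.19 45.92] yhead 33.8  turn -0.2 tcp [0.3049 0.2012 0.6295] t 15.5 tilt 15.4 az 35.6 F [-0.1  1.1 -1.1] grip 3.6 j [ 0.57 -0.01  0.96  2.28  0.01  1.55]
shift cm [-9.66  3.48 47.19] yhead 33.8  turn -0.2 tcp [0.3044 0.2009 0.6411] t 15.5833 tilt 17.2 az 35.3 F [-0.3 -0.9 -0.3] grip 3.6 j [ 0.57 -0.01  0.99  2.28  0.01  1.56]
```

```bash

python3 -m jog '0 6 -20 0 3.3'>/dev/null; python3 -m jog '0 6 -20 0 3.3'>/dev/null; python3 st.py; python3 -m jog '0 6 -20 0 3.3'>/dev/null; python3 -m jog '0 6 -20 0 3.3'>/dev/null;  python3 st.py; python3 -m jog '0 7 -20 0 3.3'>/dev/null; python3 -m jog '0 7 -20 0 3.3'>/dev/null; python3 st.py
```

```text
shift cm [-9.65 -0.14 49.48] yhead 33.8  turn -0.2 tcp [0.3034 0.2004 0.6638] t 15.75 tilt 20.8 az 34.9 F [-0.5  1.2  1.1] grip 3.6 j [ 0.57 -0.    1.06  2.28  0.01  1.56]
shift cm [-9.63 -3.46 51.66] yhead 33.8  turn -0.2 tcp [0.298  0.197  0.6858] t 15.9167 tilt 24.2 az 34.6 F [ 0.6  0.6 -0.3] grip 3.59 j [ 0.57 -0.01  1.12  2.28  0.01  1.56]
shift cm [-9.63 -6.89 53.64] yhead 33.8  turn -0.2 tcp [0.2914 0.1928 0.7074] t 16.0833 tilt 27.7 az 34.4 F [ 0.8 -0.2 -0.1] grip 3.6 j [ 0.58 -0.01  1.18  2.28  0.01  1.56]
```

```bash

python3 -m jog '0 8 -20 0 3.3'>/dev/null; python3 -m jog '0 0 0 0 3.3; 0 0 0 0 3.3'>/dev/null; python3 st.py
```

```text
shift cm [-9.63 -8.61 54.52] yhead 33.7  turn -0.3 tcp [0.2878 0.1905 0.7177] t 16.3333 tilt 29.4 az 34.4 F [ 0.5  0.3 -1.3] grip 3.59 j [ 0.58 -0.01  1.21  2.28  0.01  1.56]
```

```bash
cat > st2.py <<'E'
from h import *
y=np.radians(34); lz=np.array([-.5*np.cos(y),-.5*np.sin(y),.866]); ly=np.array([-np.sin(y),np.cos(y),0]); L=np.array([.5533,.2567,.119])
R=Rt(read_state()); print('tool z vs -lz deg',np.degrees(np.arccos(-R[:,2]@lz)),'tool x vs ly',np.degrees(np.arccos(abs(R[:,0]@ly))),'x level deg',np.degrees(np.arcsin(R[2,0])))
plan(L+.2*lz,34); plan(L+.0968*lz,34)
E
python3 st2.py
```

```text
tool z vs -lz deg 0.7370047067281659 tool x vs ly 0.284813960685573 x level deg 0.2653023007556539
shift cm [-9.53 -7.16 44.76] yhead 33.7  turn -0.3 tcp [0.2878 0.1905 0.7177] t 16.3333 tilt 29.4 az 34.4 F [ 0.5  0.3 -1.3] grip 3.59 j [ 0.58 -0.01  1.21  2.28  0.01  1.56]
shift cm [-9.56 -7.05 55.08] yhead 33.7  turn -0.3 tcp [0.2878 0.1905 0.7177] t 16.3333 tilt 29.4 az 34.4 F [ 0.5  0.3 -1.3] grip 3.59 j [ 0.58 -0.01  1.21  2.28  0.01  1.56]
```

```bash

python3 -m jog '-9.5 -7.2 44.8 0 3.3; -9.5 -7.2 44.8 0 3.3; -9.5 -7.2 44.8 0 3.3; -9.5 -7.2 44.8 0 3.3; -9.5 -7.2 44.8 0 3.3; -9.5 -7.2 44.8 0 3.3; -9.5 -7.2 44.8 0 3.3; -9.5 -7.2 44.8 0 3.3; -9.5 -7.2 44.8 0 3.3; -9.5 -7.2 44.8 0 3.3; -9.5 -7.2 44.8 0 3.3; -9.5 -7.2 44.8 0 3.3' >/dev/null
python3 -m jog '0 0 0 0 3.3; 0 0 0 0 3.3;0 0 0 0 3.3'
python3 st2.py
python3 -c "
from h import *
import pickle
for n in ('scene','top'):
    c=read_camera(n); pickle.dump(c,open(n+'5.pkl','wb')); q=proj(c,[.51,.23,.2])[0].astype(int); print(q); save(n+'5.png',cv2.resize(c['color'][max(q[1]-50,0):q[1]+50,max(0,q[0]-65):q[0]+65],None,fx=6,fy=6,interpolation=2))
"
```

```text
time_s: 17.58
tcp_pos: [0.457, 0.2003, 0.3235]
eef_rot: [0.117, 0.455, 0.853, 0.225]
ft_force: [-0.7, -0.1, 1.0]
grip_width: 0.42
tool z vs -lz deg 0.7589421064956458 tool x vs ly 0.2876925768783238 x level deg 0.2658407467439651
shift cm [-0.73 -0.54  3.28] yhead 33.7  turn -0.3 tcp [0.457  0.2003 0.3235] t 17.5833 tilt 29.4 az 34.4 F [-0.7 -0.1  1. ] grip 3.58 j [ 0.35 -0.49 -0.25  1.31  0.12  1.36]
shift cm [-0.76 -0.43 13.6 ] yhead 33.7  turn -0.3 tcp [0.457  0.2003 0.3235] t 17.5833 tilt 29.4 az 34.4 F [-0.7 -0.1  1. ] grip 3.58 j [ 0.35 -0.49 -0.25  1.31  0.12  1.36]
[250 247]
[201 185]
```

View pics/scene5.png

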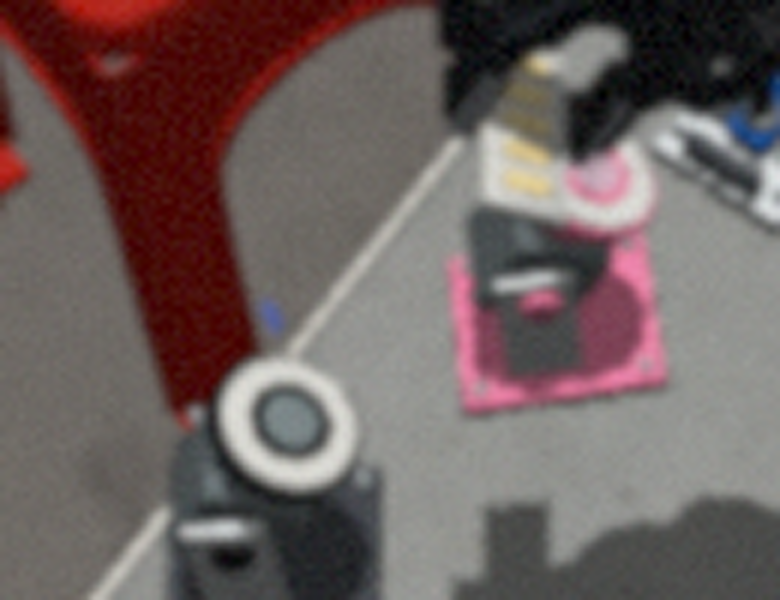

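View pics/top5.png

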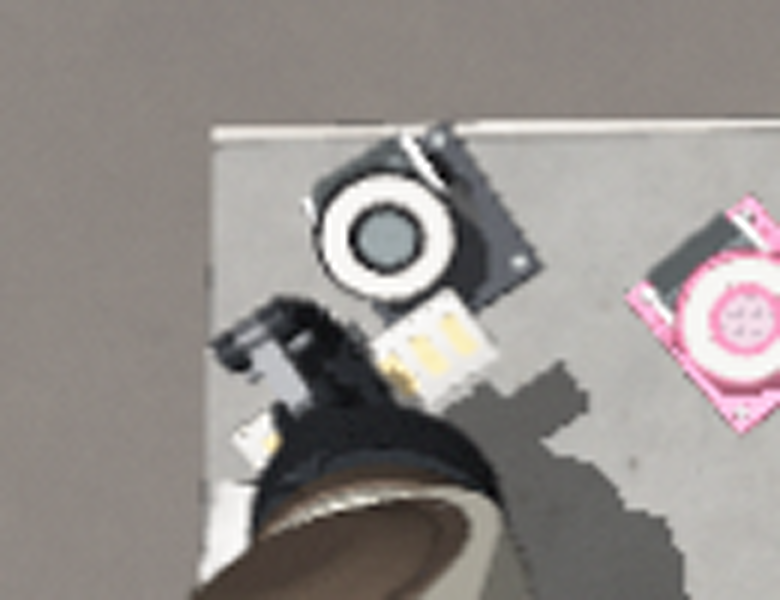

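The strip (top crop 370,390) is level across the camera's width with nothing in the way. The lens is clear at top crop (387,238). I move in along the lens axis.

```bash

python3 -m jog '-0.8 -0.4 3 0 3.3; -0.8 -0.4 6 0 3.3; -0.8 -0.4 9 0 3.3; -0.8 -0.4 11 0 3.3; -0.8 -0.4 12.5 0 3.3; -0.8 -0.4 13.5 0 3.3; -0.8 -0.4 13.6 0 3.3; -0.8 -0.4 13.6 0 3.3; -0.8 -0.4 13.6 0 3.3; -0.8 -0.4 13.6 0 3.3; -0.8 -0.4 13.6 0 3.3; -0.8 -0.4 13.6 0 3.3' 
python3 st2.py
python3 -c "
from h import *
import pickle
for n in ('scene','top'):
    c=read_camera(n); pickle.dump(c,open(n+'6.pkl','wb')); q=proj(c,[.51,.23,.2])[0].astype(int); save(n+'6.png',cv2.resize(c['color'][max(q[1]-50,0):q[1]+50,max(0,q[0]-65):q[0]+65],None,fx=6,fy=6,interpolation=2))
    if n=='top': q=proj(c,[.487,-.1,.04])[0].astype(int); save('top6b.png',cv2.resize(c['color'][q[1]-45:q[1]+45,q[0]-65:q[0]+65],None,fx=6,fy=6,interpolation=2))
"
```

```text
time_s: 18.68
tcp_pos: [0.5137, 0.2293, 0.2028]
eef_rot: [0.118, 0.455, 0.853, 0.225]
ft_force: [0.2, -0.4, -0.9]
grip_width: 0.421
tool z vs -lz deg 0.7250848528032269 tool x vs ly 0.27517485582510764 x level deg 0.2506107667206702
shift cm [  0.09  -0.13 -10.33] yhead 33.7  turn -0.3 tcp [0.5137 0.2293 0.2028] t 18.6833 tilt 29.4 az 34.3 F [ 0.2 -0.4 -0.9] grip 3.6 j [ 0.36 -0.38 -0.42  1.03  0.11  1.37]
shift cm [ 0.06 -0.02 -0.01] yhead 33.7  turn -0.3 tcp [0.5137 0.2293 0.2028] t 18.6833 tilt 29.4 az 34.3 F [ 0.2 -0.4 -0.9] grip 3.6 j [ 0.36 -0.38 -0.42  1.03  0.11  1.37]
```

View pics/scene6.png

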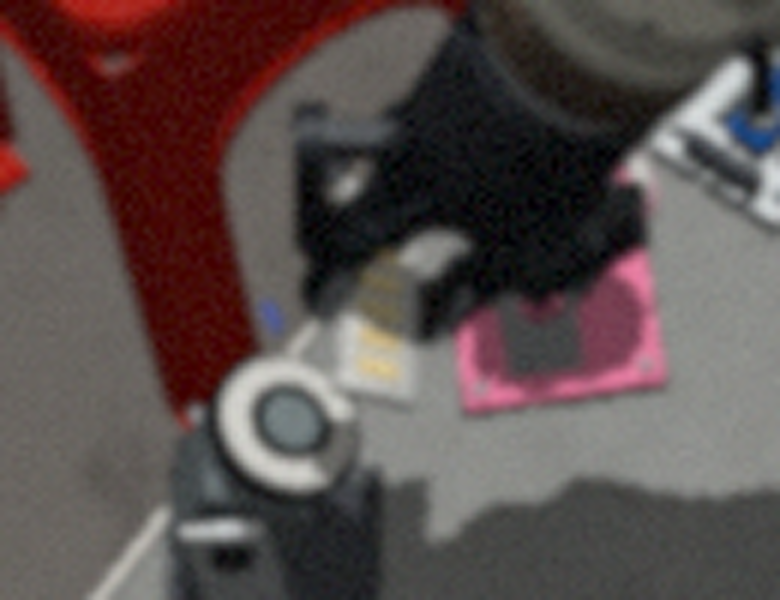

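View pics/top6.png

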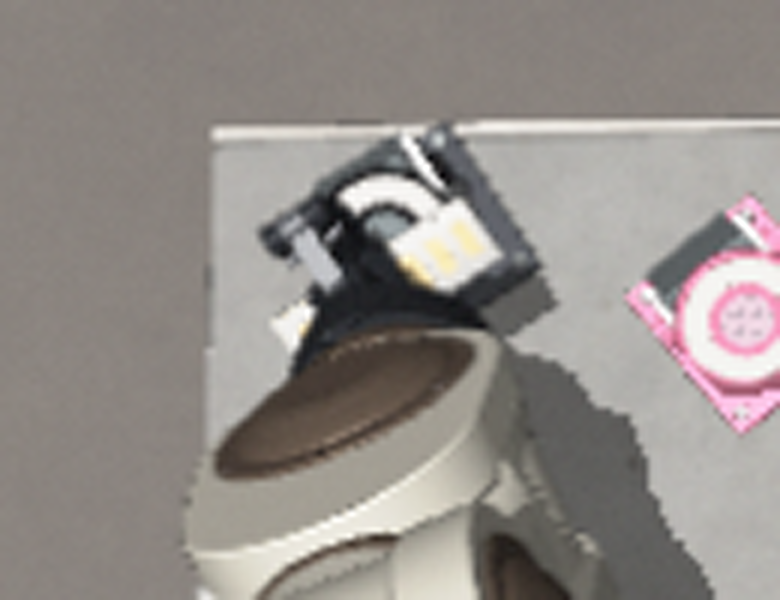

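View pics/top6b.png

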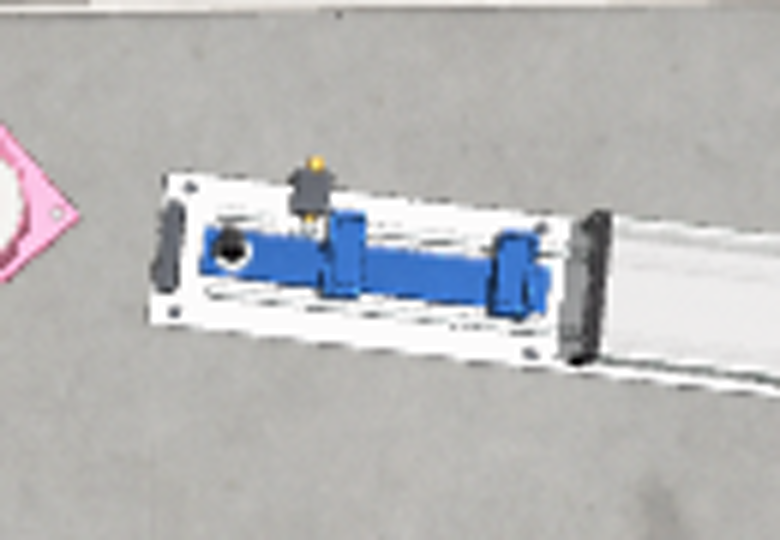

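The carriage is still in the detent: post at top crop (230,247), as after the click. The nest is empty and the strip is in front of the lens. As a last check I compare the visible strip end (top crop corners near 460,195 and 503,255) with the computed pose.

```bash
python3 - <<'E'
from h import *
import pickle
st=read_state();R=Rt(st); c=pickle.load(open('top6.pkl','rb'))
mid=st['tcp_pos']-R[:,2]*.0032; S=np.c_[R[:,1],R[:,0],-R[:,2]]
W=lambda p:mid+S@np.array(p)
q=proj(c,[.51,.23,.2])[0].astype(int); o=np.array([max(0,q[0]-65),max(0,q[1]-50)])
print((proj(c,[W([19,-45,1.5]) if 0 else W([.019,-.045,.0015]),W([-.011,-.045,.0015])])-o+.42)*6)
y=np.radians(34); lz=np.array([-.5*np.cos(y),-.5*np.sin(y),.866]); ly=np.array([-np.sin(y),np.cos(y),0])
d=mid-np.array([.5533,.2567,.119]); print('in lens: x',d@np.cross(ly,lz),'y',d@ly,'z',d@lz)
u,v=np.mgrid[470:490,215:245].reshape(2,-1); X=bydepth(c,np.unique(np.c_[u/6+o[0],v/6+o[1]].astype(int),axis=0)); print((X-mid)@S)
E
```

```text
[[458.97254506 199.52004887]
 [502.95832436 258.18860694]]
in lens: x -8.849833692002596e-05 y -0.000562656913643873 z 0.0994801505945867
[[ 1.15259868e-02 -4.53707381e-02 -6.41923036e-04]
 [ 9.88038138e-03 -4.40966418e-02  1.07402590e-03]
 [ 7.21749917e-03 -4.23792744e-02 -1.67516568e-03]
 [ 5.94227106e-03 -4.12672660e-02  1.64559864e-03]
 [ 4.02795512e-03 -3.98757483e-02  2.17621794e-03]
 [ 1.71175200e-03 -3.83052707e-02  1.00186105e-03]
 [-3.14185829e-02 -2.98506504e-02 -1.84642437e-01]
 [ 8.14028413e-03 -4.58610294e-02 -5.72813376e-04]
 [ 6.11728839e-03 -4.44233847e-02 -5.00067748e-04]
 [ 4.18933736e-03 -4.30254322e-02 -7.75648572e-06]
 [ 2.78480612e-03 -4.18522663e-02  2.71769841e-03]
 [ 2.54998915e-04 -4.01942426e-02  6.54468377e-04]
 [-3.64078555e-02 -3.07902613e-02 -1.99392506e-01]
 [-3.81552660e-02 -2.93396850e-02 -1.96235607e-01]
 [ 4.75213138e-03 -4.63551383e-02 -4.74829035e-04]
 [ 2.68744456e-03 -4.49003641e-02 -5.59529927e-04]
 [ 1.33890675e-03 -4.37444102e-02  2.40180584e-03]
 [-1.46298751e-03 -4.19784229e-02 -7.76783341e-04]
 [-3.90471253e-02 -3.27430032e-02 -2.03678088e-01]
 [-4.07496175e-02 -3.13007632e-02 -2.00293257e-01]
 [-4.32349627e-02 -2.95469404e-02 -2.00313158e-01]
 [ 7.36575220e-04 -4.65999081e-02 -3.00341687e-03]
 [-1.69637310e-04 -4.56161483e-02  1.83406458e-03]
 [-2.03858438e-03 -4.42425003e-02  2.58078650e-03]]
```

The strip end lies within about 1 px of the prediction. I hand in.

```bash
python3 -c "
from rig import hand_in
print(hand_in())"
```

```text
the job is handed in; nothing more can be done
None
```

I pulled the carriage by its post about 120 mm into the detent and lifted the strip out. The job was handed in at about 19 s, with the gripper still holding the strip in front of the grey camera.

**Tilt:** The move command cannot tilt the tool, so I reached past the arm's joint limits near the camera's direction and built up about 29.4° of tilt. An empty trial of this left about 6°, which I took out again to about 1.6° before gripping the strip.

**Last checks:**
- **Position:** From my measured lens position, the strip's centre was within about 1 mm of the lens axis and about 99.5 mm from the lens front.
- **Angles:** The underside was about 0.7° off square and the length about 0.3° off the camera's width. My estimates of the camera's yaw ranged from 31.5° to 37°, and I used 34°, so the true errors could be a few degrees larger.
- **Strip in the grip:** In the top view the visible strip end lay within about 1 px of where it was predicted (about 3.5 mm of scene). The depth readings agreed to about 3 mm.
- **Carriage:** In the last top picture the post stood where it was after the click and the nest was empty. I had no reading of the joint itself.
- **Not checked:** I did not measure the magazine, clip box or vice at the end, but no force suggested contact with them. I kept no final reading of the grip force; it was set to 60 N and the opening held steady at 3.6 cm.

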